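# Sweep the bottle caps into the dustpan

## Task

Clear the counter: with the closed fingertips, sweep the three loose bottle caps along the worktop into the dustpan, each cap entirely past its sloping lip. Push the caps only, never lift them, and do not let one fall off the worktop; leave the dustpan, the glasses and the other things where they stand.

Things in the scene. Friction and masses are not known exactly. Their poses are not given: they have to be found in the camera images.
- cap_a_centre (a point): one of three alike grey plastic screw caps of milk bottles, solid, 40 mm in diameter, 16 mm high, lying flat on the worktop, 20 g (the worktop ends in front at x = 0.40 m); the point is its centre, 8 mm above the worktop (z up)
- cap_b_centre (a point): one of three alike grey plastic screw caps of milk bottles, solid, 40 mm in diameter, 16 mm high, lying flat on the worktop, 20 g (the worktop ends in front at x = 0.40 m); the point is its centre, 8 mm above the worktop (z up)
- cap_c_centre (a point): one of three alike grey plastic screw caps of milk bottles, solid, 40 mm in diameter, 16 mm high, lying flat on the worktop, 20 g (the worktop ends in front at x = 0.40 m); the point is its centre, 8 mm above the worktop (z up)
- dustpan: low aluminium counter dustpan lying loose left of and beyond the caps, 0.8 kg. Origin under the centre of its flat floor, at worktop height; x points from the open mouth to the back wall and handle, y across, z up. Floor 140 mm deep (x -70 to +70), 170 mm wide inside (y -85 to +85), 3 mm thick. Walls 26 mm high (29 with the rim) at the back and sides; none at the mouth. Black handle 100 mm long behind the back wall.
- dustpan_mouth (a point): middle of the dustpan's open mouth, at the inner edge of its lip (dustpan x = -70 mm, 3 mm up); axes as the dustpan's. In front of it a thin lip, 18 mm deep, slopes from 0.8 mm up to the 3 mm floor, so that a pushed cap slides up and in. The mouth faces the caps, mostly to the right of the robot and partly towards it.
- glass_1: small clear shot glass, 46 mm wide, 57 mm high, standing close behind the right-hand caps; origin under its centre; bystander
- glass_2: second small clear shot glass, 46 mm wide, 59 mm high, a little farther right; origin under its centre; bystander
- timer: white kitchen timer, 60 x 72 mm, 23 mm high, on the right of the caps; origin under its centre; bystander
- tamper: coffee tamper, steel foot 58 mm wide with a dark wooden handle, 90 mm high, at the far right; origin under its centre; bystander
- jigger: steel double-cone measuring cup, 45 mm wide, 92 mm high, right of the dustpan, by the espresso machine's end; origin under its centre; bystander
- milk_pitcher_1: small steel milk jug, 74 x 97 mm, 89 mm high, on the right; origin under its centre; bystander
- machine_handle_end (a point): fixed obstacle: the front end of the black handle that sticks out level from the big espresso machine behind the work, 28 mm thick. The machine fills everything behind and right of the caps: below 0.13 m height its front is 50 mm beyond this point (x about 0.59 m), its upper part and levers 70 mm beyond; its left end is at y about 0.21 m. Keep wrist and gripper clear of it.

How it is judged:
At the end, for the whole second after the job is handed in: All three caps lie at rest on the dustpan's floor (centres at least 15 mm past the inner edge of the lip, between the walls), the dustpan is within 40 mm and every bystander within 20 mm of where it stood (x of cap_a_centre in the frame of dustpan between -0.055 and 0.07 m and y of cap_a_centre in the frame of dustpan between -0.085 and 0.085 m and height (world z) of cap_a_centre between 0.006 and 0.03 m and linear speed of each of cap_a, cap_b, cap_c, dustpan below 0.01 m/s and x of cap_b_centre in the frame of dustpan between -0.055 and 0.07 m and y of cap_b_centre in the frame of dustpan between -0.085 and 0.085 m and height (world z) of cap_b_centre between 0.006 and 0.03 m and x of cap_c_centre in the frame of dustpan between -0.055 and 0.07 m and y of cap_c_centre in the frame of dustpan between -0.085 and 0.085 m and height (world z) of cap_c_centre between 0.006 and 0.03 m and distance of each of glass_1, glass_2, timer, tamper, jigger, milk_pitcher_1 from where it was at the start of the episode below 0.02 m and distance of dustpan from where it was at the start of the episode below 0.04 m); the robot touches nothing.
It fails at once if a cap is lifted (centre more than 35 mm above the worktop) (height (world z) of any of cap_a_centre, cap_b_centre, cap_c_centre above 0.035 m).
It fails at once if a cap falls off the worktop (height (world z) of any of cap_a_centre, cap_b_centre, cap_c_centre below -0.02 m).
It fails at once if the dustpan is moved more than 40 mm or lifted more than 15 mm (distance of dustpan from where it was at the start of the episode above 0.04 m or height (world z) of dustpan above 0.015 m).
It fails at once if a bystander is moved more than 20 mm or knocked over (distance of any of glass_1, glass_2, timer, tamper, jigger, milk_pitcher_1 from where it was at the start of the episode above 0.02 m or angle between any of glass_1, glass_2, timer, tamper, jigger, milk_pitcher_1's own z axis and vertical above 0.5 rad).
It also fails if it takes over 72 s, if anything falls off the work surface, if the arm or the gripper's body presses on something with over 40 N, if the wrist force passes 120 N, or if a joint passes its speed limit or range.

## Robot

A 6-joint arm with a two-finger parallel gripper is mounted at the origin on a cart in front of the work surface, level with it; the furniture and walls round the work are solid. World frame = base frame: x ahead of the robot, y to its left, z up, the work surface at z = 0. Lengths are in m, angles in rad, forces in N, time in s.
With the tool pointing down it reaches from about 0.375 to 0.9 m from the base axis. Payload 3.1 kg.
Tool frame: the origin (TCP) lies between the finger pads; the fingertips stand 22 mm ahead of it and the grasp point (between the pads) lies 3 mm ahead of it; z points along the fingers, y is the direction in which the jaws open and shut (so a half turn about z gives the same grasp; the last joint's range is limited). The gripper opens to 87 mm and grips with 3 to 60 N. Pads are 19 mm wide; open, the fingers measure 117 mm over their backs; the gripper's body (75 mm by 190 mm) begins 51 mm behind the grasp point.
Start: joints at [1.119, 0.527, 1.433, -0, 1.181, -0.178], TCP at [0.169, 0.602, 0.245] pointing down, gripper open.
Joint ranges: [-3.08, 3.08], [-0.75, 2.2], [0.22, 2.44], [-1.43, 4.57], [0, 2.65], [-2.85, 2.85]. Speed limits (rad/s): [2.79, 2.79, 3.14, 3.14, 3.14, 3.14].

## Interface

Orientations are given as a unit quaternion [x, y, z, w].
In Python, from rig import get_obs, camera, get_calibration, hand_in, search_frame gives the robot as it stands.
- The arm moves only by the shell command python3 -m jog 'ROWS' [FORCE]. ROWS is JSON, a list of rows, each an object with "grip": the closure in counts, from 0 (fully open) to 255 (shut); "travel": the shift along the world's x, y, z in cm, a list of three; "twist": the turn about the world's z in degrees. A call has 1 to 8 rows; each row shifts and turns the commanded pose from where the row before left it; what a row does not reach is not made up. A row lasts 1/10 s, in which the tool goes at most 50 mm and 8.59 degrees, less where a joint would pass 70% of its speed; a pose out of reach is approached as far as the arm can. A call is refused whole if a number of a shift passes 5 or a number of a turn 8.59, either way. A call with a gripper value outside its range is refused whole. The fingers move at their own pace and stop on an object; FORCE is the grip in N (left out, the last holds). Time passes only in rows, so rows that do not move let the fingers close. It gives the time, the measured TCP pose, the force and the opening at its end, in the units of the state.
- get_obs(): the state, without advancing time (a new reading comes with each control period).
- camera(name): name is "scene" or "top" or "wrist"; returns the picture (384x512x3 uint8, red, green, blue); there is no depth.
- get_calibration(name): a dict with "fx", "fy", "cx", "cy" (pixels), "R" (3x3) and "t" (3): a world point X has camera coordinates R X + t; the wrist camera has in their place "T_tool_cam" (4x4, takes a point from camera to tool coordinates, whose origin is the TCP and whose axes are the flange's). Camera axes: x right, y down, z forward; pixel columns grow to the right and rows downward; lengths in m; the calibration is good to about 2 mm. A picture is of the moment at which its call begins: read the wrist's pose just before it. get_calibration takes no time and is no camera call.
- hand_in(): hands the job in, once; it reports no verdict.
Trained networks look in the newest picture that a camera, given by its name, has taken for a name from the list of things; names that differ only in an ending like _2 or _b are one class to them, and where a whole thing is asked for, a point or a joint stands for the part that bears it (a point fixed in the world has none). Each returns a list of dicts, best first, with "p" (0 to 1); they miss things now and then, are a little off and sometimes report something else, mostly with a low value. They report only what shows in the picture. A call takes as long as a camera call.
- search_frame(target, camera): "at" ([x, y, z] in m, in world coordinates, good to about 4 mm: the middle of the surface that is visible of it).
The state is a dict: "time": time; "q": joint angles; "joint_velocities": joint speeds; "joint_torque": joint torques, N m; "position": TCP position; "tool_rot": TCP orientation; "ft_force": force on the tool from outside, world axes, zero at the start; "moment": the same for the moment, N m; "grip_width": finger opening in m.
Only numpy, scipy, OpenCV 4.12 (cv2) and the standard library are available. Lean on these libraries where they do the work, as an engineer would, in place of code of your own. Each camera call takes 0.05 s, during which the arm holds its last target. There are 200 camera calls.

## Working session

There is one attempt and no reset: what is moved stays moved. The work goes in short steps, Python scripts to look and compute and a shell command to move; the robot and the scene stay as the last step left them, time stands still between calls to the robot, and variables do not carry over. Pictures are saved under pics/ and viewed, about 8 in all and at most 12, crops included, and the job is handed in when it is done.

```bash
mkdir -p pics; cat > h.py <<'E'
import numpy as np,cv2
from rig import *
def shot(c,n):
    im=camera(c); cv2.imwrite(f'pics/{n}.png',im[:,:,::-1]); return im
def px(c,P):
    k=get_calibration(c); X=np.array(k['R'])@np.array(P)+np.array(k['t']); return k['fx']*X[0]/X[2]+k['cx'],k['fy']*X[1]/X[2]+k['cy']
def world(c,u,v,z):
    k=get_calibration(c); R=np.array(k['R']); t=np.array(k['t'])
    d=R.T@np.array([(u-k['cx'])/k['fx'],(v-k['cy'])/k['fy'],1]); o=-R.T@t
    return o+d*(z-o[2])/d[2]
E
python3 - <<'E'
from h import *
o=get_obs(); print(o['time'],o['position'],o['tool_rot'])
for c in('top','scene'):
    shot(c,c+'1')
    for n in['cap_a_centre','dustpan','dustpan_mouth','glass_1','timer','jigger','milk_pitcher_1','tamper','machine_handle_end']:
        print(c,n,[(np.round(d['at'],3).tolist(),round(d['p'],2)) for d in search_frame(n,c) if d['p']>.2])
E
```

```text
0.0 [0.16866556 0.60109442 0.24356754] [ 1.36456332e-01  9.90645504e-01 -1.02517593e-03 -3.21814803e-04]
top cap_a_centre []
top dustpan [([0.556, 0.452, 0.001], 0.98)]
top dustpan_mouth [([0.559, 0.458, 0.001], 0.58)]
top glass_1 [([0.551, -0.103, 0.024], 0.4)]
top timer [([0.468, -0.149, 0.019], 0.81)]
top jigger [([0.69, 0.25, 0.072], 0.44)]
top milk_pitcher_1 []
top tamper [([0.543, -0.296, 0.017], 0.64)]Traceback (most recent call last):
  File "<stdin>", line 6, in <module>
ValueError: it knows: cap_a_centre, cap_b_centre, cap_c_centre, dustpan, dustpan_mouth, glass, jigger, milk_pitcher, tamper, timer
```

```bash
python3 - <<'E'
from h import *
shot('scene','scene1')
for n in['cap_a_centre','dustpan','glass_1','timer','jigger','milk_pitcher_1']:
        print(n,[(np.round(d['at'],3).tolist(),round(d['p'],2)) for d in search_frame(n,'scene') if d['p']>.2])
E
```

```text
cap_a_centre [([0.501, -0.222, 0.055], 0.32)]
dustpan [([0.564, 0.458, 0.001], 0.76)]
glass_1 [([0.537, -0.105, 0.042], 0.76), ([0.55, -0.023, 0.038], 0.73)]
timer [([0.462, -0.153, 0.02], 0.84), ([0.503, -0.221, 0.055], 0.59)]
jigger []
milk_pitcher_1 [([0.502, -0.22, 0.055], 0.68)]
```

View pics/top1.png

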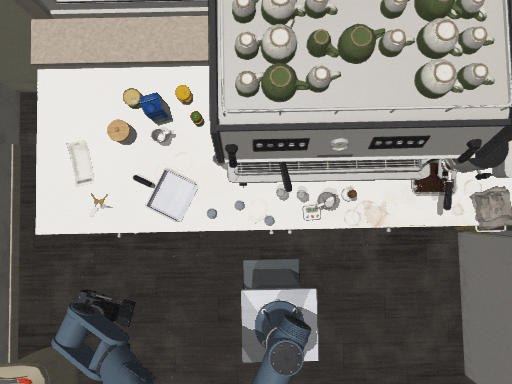

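View pics/scene1.png

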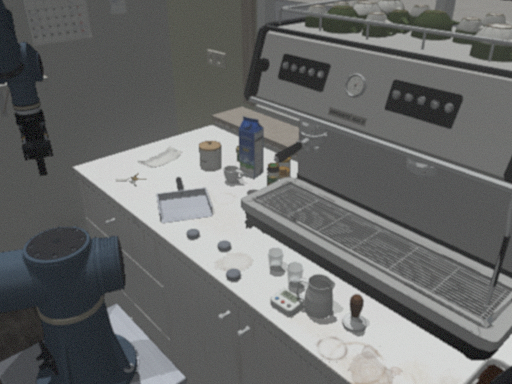

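The top view shows caps at about (212,213), (239,206) and (269,221), the pan at (172,195), and glasses at (283,194) and (303,195). The scene view shows the caps at (193,234), (224,245) and (233,274).

```bash
python3 - <<'E'
from h import *
for c,pts in(('top',[(212,213),(239,206),(269,221)]),('scene',[(193,234),(224,245),(233,274)])):
    im=cv2.imread(f'pics/{c}1.png'); g=cv2.cvtColor(im,cv2.COLOR_BGR2GRAY)
    for u,v in pts:
        w=g[v-9:v+10,u-9:u+10].astype(float); m=np.clip(np.median(w)-40-w,0,None)>0
        y,x=np.nonzero(m); cu,cv_=x.mean()+u-9,y.mean()+v-9
        print(c,len(x),round(cu,1),round(cv_,1),world(c,cu,cv_,.012 if c=='top' else .009).round(4))
im=cv2.imread('pics/top1.png'); 
cv2.imwrite('pics/c1.png',np.vstack([cv2.resize(im[160:235,135:295],None,fx=5,fy=5,interpolation=cv2.INTER_CUBIC)]))
E
```

```text
top 85 211.6 213.4 [0.4736 0.2731 0.012 ]
top 82 239.3 205.0 [0.5066 0.1553 0.012 ]
top 102 269.0 222.0 [0.4322 0.0314 0.012 ]
scene 126 192.8 234.0 [0.4752 0.2746 0.009 ]
scene 131 224.0 246.1 [0.5074 0.1564 0.009 ]
scene 141 233.1 275.3 [0.4395 0.03   0.009 ]
```

View pics/c1.png

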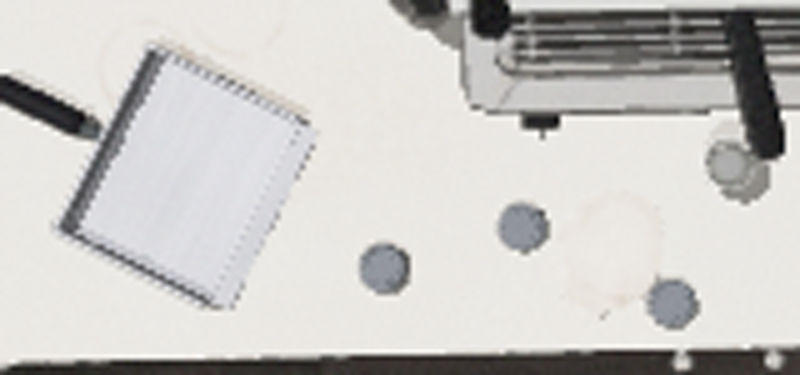

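```bash
cat > p.py <<'E'
from h import *
q=lambda u,v:(135+u/5,160+v/5)
A=world('top',*q(315,140),.001)[:2];B=world('top',*q(235,308),.001)[:2]
C=world('top',*q(155,42),.029)[:2];D=world('top',*q(55,228),.029)[:2]
m=(A+B)/2; b=(C+D)/2
ex=(b-m)/np.linalg.norm(b-m); ey=np.array([-ex[1],ex[0]])
mouth=m+.018*ex; org=mouth+.07*ex
if __name__=='__main__':
    print(A,B,C,D); print('w',np.linalg.norm(A-B),np.linalg.norm(C-D),'depth',np.linalg.norm(b-m))
    t=(A-B);t2=C-D; print('yaw',np.degrees(np.arctan2(ex[1],ex[0])),[np.degrees(np.arctan2(k[1],k[0]))for k in(t,t2)])
    print('org',org,'mouth',mouth)
    for n,c in dict(a=(.4745,.274),b=(.507,.156),c=(.4395,.030)).items():
        d=np.array(c)-org; print(n,d@ex,d@ey)
    print('C top refined',world('top',269.4,220.4,.012))
    for z in(.1,.15,.2,.25,.3):
        P=world('top',288.5,190,z); print(z,P.round(3),np.round(px('scene',P)))
E
python3 p.py
```

```text
[0.58295186 0.3310456 ] [0.44125368 0.40084939] [0.6667591  0.46041655] [0.51202338 0.54534383]
w 0.15795866792066562 0.17651001480845585 depth 0.1572388976616726
yaw 60.55845683433173 [np.float64(-26.225921445991542), np.float64(-28.760348237048603)]
org [0.55535788 0.44258297] mouth [0.52095041 0.38162293]
a -0.1865562701232939 -0.012448781672681064
b -0.2733425746202369 -0.09875282185484115
c -0.41624927139547296 -0.10190338002614065
C top refined [0.43891975 0.02950296 0.012     ]
0.1 [ 0.561 -0.047  0.1  ] [284. 243.]
0.15 [ 0.559 -0.042  0.15 ] [283. 227.]
0.2 [ 0.557 -0.038  0.2  ] [282. 211.]
0.25 [ 0.554 -0.033  0.25 ] [280. 194.]
0.3 [ 0.552 -0.029  0.3  ] [279. 177.]
```

```bash
cat > plan.py <<'E'
from h import *
org=np.array([.557,.446]); yaw=np.radians(61); ex=np.array([np.cos(yaw),np.sin(yaw)]); ey=np.array([-ex[1],ex[0]])
def plan(cap,tgt,half,gap=.025):
    cap=np.array(cap); T=org+tgt[0]*ex+tgt[1]*ey; d=T-cap; L=np.linalg.norm(d); d/=L
    return dict(dir=np.degrees(np.arctan2(d[1],d[0])).round(1),d=d.round(3),L=L.round(3),pre=(cap-(.02+half+gap)*d).round(4),end=(T-(.02+half)*d).round(4))
E
python3 - <<'E'
from plan import *
print('a',plan((.4745,.274),(.025,0),.0095))
print('b',plan((.507,.156),(.005,-.042),.015))
print('c',plan((.439,.030),(.0,.042),.0095))
E
```

```text
a {'dir': np.float64(64.0), 'd': array([0.439, 0.899]), 'L': np.float64(0.216), 'pre': array([0.4506, 0.225 ]), 'end': array([0.5562, 0.4414])}
b {'dir': np.float64(72.0), 'd': array([0.309, 0.951]), 'L': np.float64(0.288), 'pre': array([0.4884, 0.0989]), 'end': array([0.5853, 0.3967])}
c {'dir': np.float64(79.5), 'd': array([0.183, 0.983]), 'L': np.float64(0.444), 'pre': array([ 0.429 , -0.0236]), 'end': array([0.5149, 0.4374])}
```

```bash
python3 -m jog '[{"grip":255,"travel":[2.5,-3.3,0],"twist":-8.4},{"grip":255,"travel":[2.5,-3.3,0],"twist":-8.4},{"grip":255,"travel":[2.5,-3.3,0],"twist":-8.4},{"grip":255,"travel":[2.5,-3.3,0],"twist":-8.4},{"grip":255,"travel":[2.5,-3.3,0],"twist":-8.4},{"grip":255,"travel":[2.5,-3.3,0],"twist":-8.4},{"grip":255,"travel":[2.5,-3.3,0],"twist":-8.4},{"grip":255,"travel":[2.5,-3.3,0],"twist":-8.4}]' 20
python3 -m jog '[{"grip":255,"travel":[2,-2.8,-3],"twist":-8.2},{"grip":255,"travel":[2,-2.8,-3],"twist":-8.2},{"grip":255,"travel":[2,-2.8,-3],"twist":-8.2},{"grip":255,"travel":[2,-2.8,-3],"twist":-8.2},{"grip":255,"travel":[0,0,-2],"twist":0},{"grip":255,"travel":[0,0,0],"twist":0}]'
python3 - <<'E'
from plan import *
shot('wrist','w1'); print(get_obs()['tool_rot'])
E
```

```text
time: 1.6
position: [0.3699, 0.3364, 0.2448]
tool_rot: [0.664, 0.748, 0.0, 0.0]
ft_force: [-0.9, 0.5, -0.2]
grip_width: 0.0306
time: 2.2
position: [0.448, 0.2242, 0.1023]
tool_rot: [0.847, 0.531, -0.003, -0.001]
ft_force: [-0.9, 0.1, -0.4]
grip_width: 0.0004
[ 8.46844574e-01  5.31837967e-01 -1.52423339e-03 -5.67198744e-04]
```

View pics/w1.png

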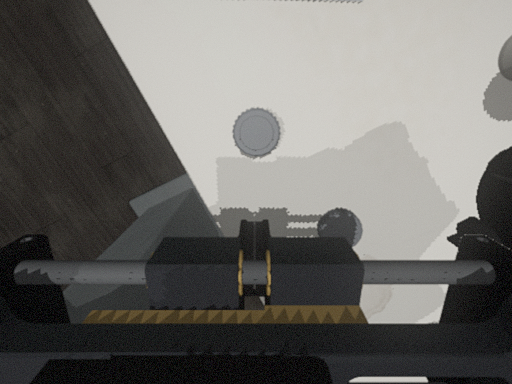

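The wrist view shows cap a ahead at (257,133) and cap b at (340,230), with the finger line at column 255. I'll measure both with the wrist calibration.

```bash
cat >> h.py <<'E'
from scipy.spatial.transform import Rotation as Ro
def wworld(u,v,z,o=None):
    o=o or get_obs(); k=get_calibration('wrist'); T=np.array(k['T_tool_cam']); R=Ro.from_quat(o['tool_rot']).as_matrix()
    d=R@T[:3,:3]@np.array([(u-k['cx'])/k['fx'],(v-k['cy'])/k['fy'],1]); p=R@T[:3,3]+np.array(o['position'])
    return p+d*(z-p[2])/d[2]
E
python3 - <<'E'
from plan import *
for u,v in((257,132),(340,229)): print(wworld(u,v,.014).round(4))
print([(np.round(d['at'],4).tolist(),round(d['p'],2)) for d in search_frame('cap_a_centre','wrist')])
print(get_obs()['position'])
E
```

```text
[0.4784 0.2792 0.014 ]
[0.5103 0.1635 0.014 ]
[([0.5092, 0.1676, 0.0149], 0.97)]
[0.4488235  0.2258099  0.10465595]
```

```bash
python3 -m jog '[{"grip":255,"travel":[0,0,-2.6],"twist":0},{"grip":255,"travel":[0,0,-2.5],"twist":0},{"grip":255,"travel":[0,0,-2.5],"twist":0},{"grip":255,"travel":[0,0,0],"twist":0},{"grip":255,"travel":[0.6,1.2,0],"twist":0},{"grip":255,"travel":[0.6,1.2,0],"twist":0},{"grip":255,"travel":[0.6,1.2,0],"twist":0},{"grip":255,"travel":[0.6,1.2,0],"twist":0}]'
python3 - <<'E'
from plan import *
shot('wrist','w2'); shot('scene','s2'); o=get_obs();print(o['position'],o['ft_force'])
a=cv2.imread('pics/w2.png');b=cv2.imread('pics/s2.png')[170:300,130:330]
cv2.imwrite('pics/v2.png',np.hstack([cv2.resize(a,(400,300)),cv2.resize(b,(400,300))]))
E
```

```text
time: 3.1
position: [0.4744, 0.2756, 0.0299]
tool_rot: [0.846, 0.533, 0.002, 0.0]
ft_force: [0.2, -0.7, 0.5]
grip_width: 0.0005
[0.47517454 0.27611215 0.02951387] [-0.1170243   0.09012107 -0.33732732]
```

View pics/v2.png

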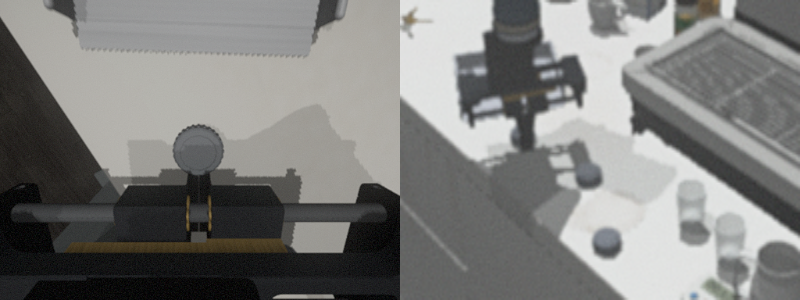

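Cap a sits centred against the fingertips (left panel, about (198,150)) and the pan mouth is straight ahead. I'll continue the push.

```bash
python3 -m jog '[{"grip":255,"travel":[0.6,1.2,0],"twist":0},{"grip":255,"travel":[0.6,1.2,0],"twist":0},{"grip":255,"travel":[0.6,1.2,0],"twist":0},{"grip":255,"travel":[0.6,1.2,0],"twist":0},{"grip":255,"travel":[0.6,1.2,0],"twist":0},{"grip":255,"travel":[0.6,1.2,0],"twist":0},{"grip":255,"travel":[0.6,1.2,0],"twist":0},{"grip":255,"travel":[0.6,1.2,0],"twist":0}]'
python3 -m jog '[{"grip":255,"travel":[0.6,1.2,0],"twist":0},{"grip":255,"travel":[0.6,1.2,0],"twist":0},{"grip":255,"travel":[0.6,1.2,0],"twist":0},{"grip":255,"travel":[0.6,1.2,0],"twist":0},{"grip":255,"travel":[0.5,1.0,0],"twist":0},{"grip":255,"travel":[0.4,0.7,0],"twist":0},{"grip":255,"travel":[0.2,0.4,0],"twist":0},{"grip":255,"travel":[-1,-2,0],"twist":0}]'
python3 - <<'E'
from plan import *
shot('wrist','w3'); o=get_obs();print(o['position'],o['ft_force'])
print([(np.round(d['at'],4).tolist(),round(d['p'],2)) for d in search_frame('cap_a_centre','wrist')])
cv2.imwrite('pics/v3.png',cv2.imread('pics/w3.png'))
E
```

```text
time: 4.0
position: [0.5214, 0.3708, 0.0283]
tool_rot: [0.847, 0.532, -0.0, -0.0]
ft_force: [0.2, -0.1, -0.5]
grip_width: 0.0005
time: 4.8
position: [0.548, 0.4214, 0.029]
tool_rot: [0.846, 0.533, 0.003, -0.0]
ft_force: [0.4, -0.5, 0.2]
grip_width: 0.001
[0.54373006 0.41598654 0.02796355] [-3.58186354 -2.68751998 -0.21140414]
[]
```

View pics/v3.png

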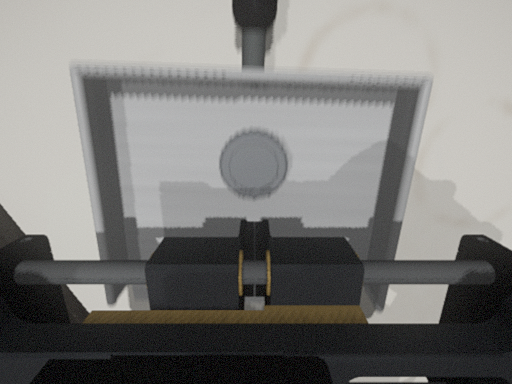

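Cap a lies on the pan floor near its middle, at (254,163). Next I lift, turn +98° and go behind cap b with the narrow side leading, because the machine front leaves no room for the wide body there.

```bash
python3 -m jog '[{"grip":255,"travel":[0,0,4],"twist":0},{"grip":255,"travel":[0,0,5],"twist":0},{"grip":255,"travel":[0,0,0],"twist":0}]'
python3 - <<'E'
from plan import *
shot('wrist','w4'); o=get_obs();print(o['position'],o['tool_rot'])
g=cv2.cvtColor(cv2.imread('pics/w4.png'),cv2.COLOR_BGR2GRAY)
print([(np.round(d['at'],4).tolist(),round(d['p'],2)) for d in search_frame('cap_a_centre','wrist')],[(np.round(d['at'],4).tolist(),round(d['p'],2)) for d in search_frame('dustpan','wrist')])
print('b',plan((.508,.160),(.005,-.042),.015,.02))
E
python3 -m jog '[{"grip":255,"travel":[-0.5,-4,0],"twist":8.2},{"grip":255,"travel":[-0.5,-4,0],"twist":8.2},{"grip":255,"travel":[-0.5,-4,0],"twist":8.2},{"grip":255,"travel":[-0.5,-2,0],"twist":8.2},{"grip":255,"travel":[-0.5,-1,0],"twist":8.2},{"grip":255,"travel":[-0.5,-1,0],"twist":8.2},{"grip":255,"travel":[-0.5,-1,0],"twist":8.2},{"grip":255,"travel":[-0.5,-1,0],"twist":8.2}]'
```

```text
time: 5.2
position: [0.5509, 0.4216, 0.1264]
tool_rot: [0.847, 0.532, 0.008, 0.0]
ft_force: [1.4, 0.2, 1.8]
grip_width: 0.0002
[0.54913173 0.42058056 0.12339034] [8.46713000e-01 5.32025640e-01 5.07531480e-03 2.35520301e-04]
[] [([0.5641, 0.4645, 0.0015], 0.88)]
b {'dir': np.float64(71.9), 'd': array([0.31 , 0.951]), 'L': np.float64(0.284), 'pre': array([0.4909, 0.1077]), 'end': array([0.5853, 0.3967])}
time: 6.15
position: [0.5045, 0.2379, 0.1168]
tool_rot: [0.421, 0.907, -0.001, -0.002]
ft_force: [0.2, -0.7, -0.2]
grip_width: 0.0003
```

View pics/w4.png

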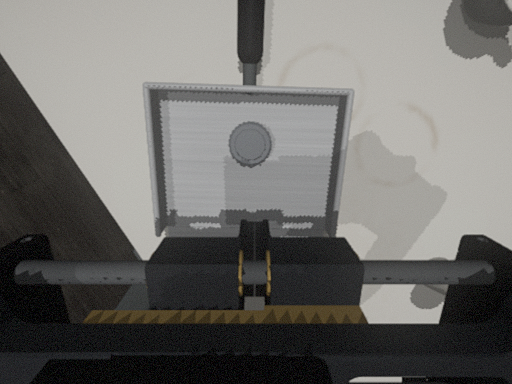

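The full pan is visible, with back rim corners at (145,83) and (353,92) and cap a at (250,143).

```bash
python3 -m jog '[{"grip":255,"travel":[-0.35,-3.3,0],"twist":8},{"grip":255,"travel":[-0.35,-3.3,0],"twist":8},{"grip":255,"travel":[-0.35,-3.3,0],"twist":8},{"grip":255,"travel":[-0.3,-3.2,0],"twist":8},{"grip":255,"travel":[0,0,0],"twist":0},{"grip":255,"travel":[0,0,0],"twist":0}]'
python3 - <<'E'
from plan import *
o={'position':[.5485,.4205,.119],'tool_rot':[.8467,.532,.002,0]}
a=wworld(145,83,.029,o)[:2];b=wworld(353,92,.029,o)[:2];d=a-b
n=np.array([d[1],-d[0]])/np.linalg.norm(d); print('rim w',np.linalg.norm(d),'yaw',np.degrees(np.arctan2(n[1],n[0])),'org',(a+b)/2-.074*n,'cap a',wworld(250,143,.018,o))
print(get_obs()['position'],get_obs()['tool_rot'])
shot('wrist','w5');print([(np.round(d['at'],4).tolist(),round(d['p'],2)) for d in search_frame('cap_a_centre','wrist')])
E
```

```text
time: 6.75
position: [0.4917, 0.1073, 0.1174]
tool_rot: [0.159, 0.987, -0.0, -0.001]
ft_force: [0.2, 0.6, -0.9]
grip_width: 0.0004
rim w 0.1681704748438534 yaw 61.970363553899574 org [0.55253106 0.44226806] cap a [0.56730924 0.4660694  0.018     ]
[0.49168153 0.10726474 0.11744955] [ 1.59029736e-01  9.87272734e-01 -4.44674807e-05 -1.44531516e-03]
[([0.5018, 0.1603, 0.0149], 0.74)]
```

View pics/w5.png

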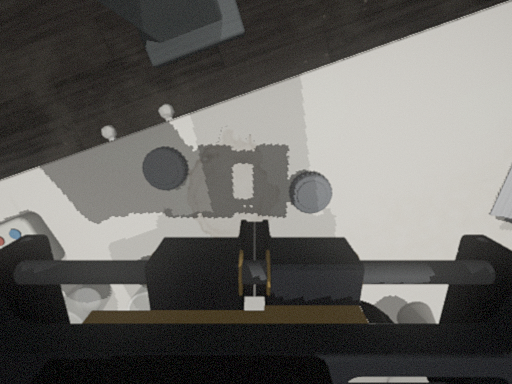

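The wrist view shows cap b at (311,191), cap c at (165,168) and the front worktop edge at upper left.

```bash
python3 - <<'E'
from plan import *
b=wworld(311,189,.014);c=wworld(165,165,.014);print(b,c)
import plan as p
p.org=np.array([.555,.444])
for q in((.508,.158),b[:2]): print(plan(q,(.005,-.042),.015,.02))
E
```

```text
[0.50476082 0.16230399 0.014     ] [0.43959459 0.03875858 0.014     ]
{'dir': np.float64(72.3), 'd': array([0.304, 0.953]), 'L': np.float64(0.283), 'pre': array([0.4913, 0.1056]), 'end': array([0.5835, 0.3947])}
{'dir': np.float64(71.4), 'd': array([0.319, 0.948]), 'L': np.float64(0.28), 'pre': array([0.4872, 0.1102]), 'end': array([0.583 , 0.3948])}
```

```bash
python3 -m jog '[{"grip":255,"travel":[0,0,-3],"twist":0},{"grip":255,"travel":[0,0,-3],"twist":0},{"grip":255,"travel":[0,0,-2.8],"twist":0},{"grip":255,"travel":[0,0,0],"twist":0},{"grip":255,"travel":[0.4,1.24,0],"twist":0},{"grip":255,"travel":[0.4,1.24,0],"twist":0},{"grip":255,"travel":[0.4,1.24,0],"twist":0},{"grip":255,"travel":[0.4,1.24,0],"twist":0}]'
python3 -m jog '[{"grip":255,"travel":[0.4,1.24,0],"twist":0},{"grip":255,"travel":[0.4,1.24,0],"twist":0},{"grip":255,"travel":[0.4,1.24,0],"twist":0},{"grip":255,"travel":[0.2,0.6,0],"twist":0}]'
python3 - <<'E'
from plan import *
shot('wrist','w6'); print(get_obs()['position'])
shot('scene','s6')
for c in('wrist','scene'):print([(np.round(d['at'],4).tolist(),round(d['p'],2)) for d in search_frame('cap_a_centre',c)])
a=cv2.imread('pics/w6.png');b=cv2.imread('pics/s6.png')[170:300,130:330]
cv2.imwrite('pics/v6.png',np.hstack([cv2.resize(a,(400,300)),cv2.resize(b,(400,300))]))
E
```

```text
time: 7.65
position: [0.5096, 0.1591, 0.0319]
tool_rot: [0.157, 0.988, 0.0, 0.001]
ft_force: [0.1, -0.6, 0.2]
grip_width: 0.0007
time: 8.05
position: [0.5231, 0.2019, 0.0307]
tool_rot: [0.157, 0.988, 0.0, 0.0]
ft_force: [-0.3, -1.3, 0.5]
grip_width: 0.0001
[0.52331312 0.20226838 0.03061055]
[([0.5173, 0.2354, 0.015], 0.76)]
[]
```

View pics/v6.png

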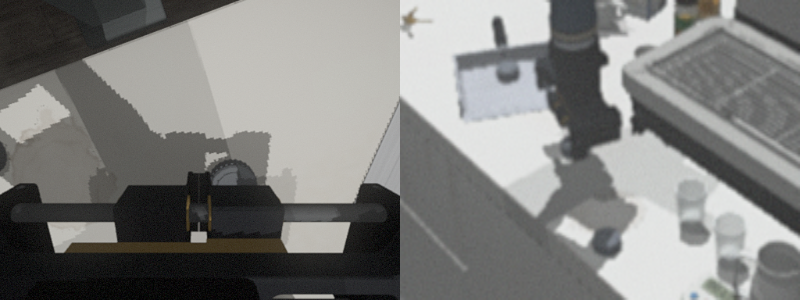

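```bash
python3 - <<'E'
from plan import *
im=cv2.imread('pics/w6.png'); cv2.imwrite('pics/v7.png',cv2.resize(im[180:260,220:380],None,fx=5,fy=5,interpolation=cv2.INTER_CUBIC))
for v in (226,231): print(wworld(297,v,.014))
E
```

```text
[0.52372338 0.22960709 0.014     ]
[0.52715617 0.22866901 0.014     ]
```

View pics/v7.png

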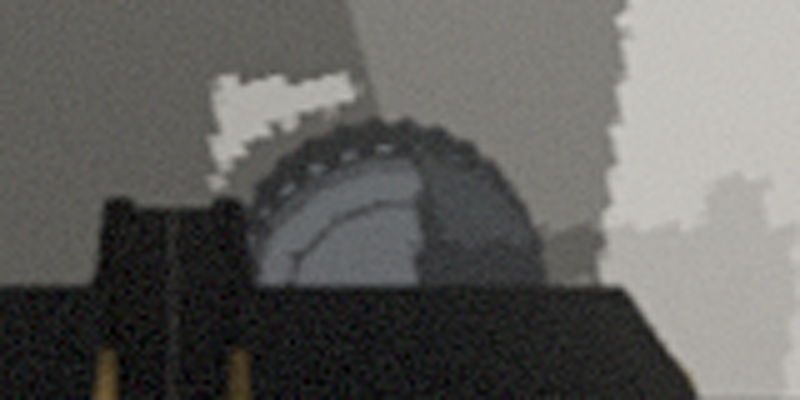

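Cap b's circle centres at about (300,232), roughly 4 mm to the robot's side of the push line. I back off slightly, shift, and aim a little more to the pan's inside to gain clearance from its right wall.

```bash
python3 -m jog '[{"grip":255,"travel":[-0.3,-1,0],"twist":0},{"grip":255,"travel":[-0.2,0,0],"twist":3},{"grip":255,"travel":[0.34,1.3,0],"twist":0},{"grip":255,"travel":[0.34,1.3,0],"twist":0},{"grip":255,"travel":[0.34,1.3,0],"twist":0},{"grip":255,"travel":[0.34,1.3,0],"twist":0},{"grip":255,"travel":[0.34,1.3,0],"twist":0},{"grip":255,"travel":[0.34,1.3,0],"twist":0}]'
python3 -m jog '[{"grip":255,"travel":[0.15,0.6,0],"twist":0},{"grip":255,"travel":[0,0,0],"twist":0}]'
python3 - <<'E'
from plan import *
im=shot('wrist','w8'); print(get_obs()['position'])
cv2.imwrite('pics/v8.png',cv2.resize(im[130:260,220:480,::-1],None,fx=3,fy=3,interpolation=cv2.INTER_CUBIC))
print([(np.round(d['at'],4).tolist(),round(d['p'],2)) for d in search_frame('cap_a_centre','wrist')])
E
```

```text
time: 9.05
position: [0.5381, 0.2701, 0.0305]
tool_rot: [0.131, 0.991, 0.0, 0.0]
ft_force: [-0.2, -0.2, -0.8]
grip_width: 0.0003
time: 9.25
position: [0.5396, 0.2757, 0.0305]
tool_rot: [0.131, 0.991, 0.0, 0.0]
ft_force: [0.3, 0.1, 0.2]
grip_width: 0.0007
[0.53919835 0.27498646 0.03045558]
[([0.5353, 0.3092, 0.017], 0.7)]
```

View pics/v8.png

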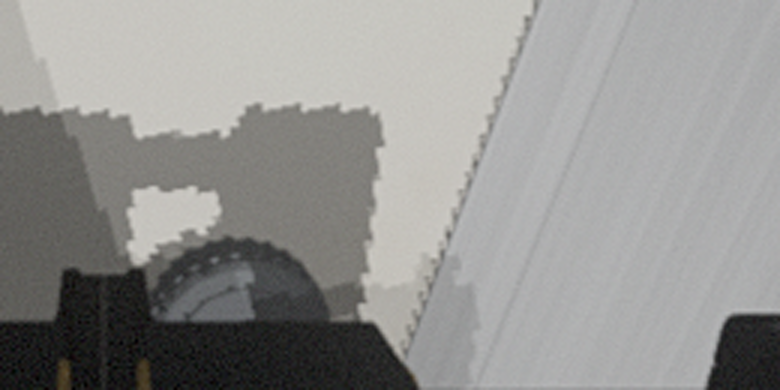

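Cap b is now centred ahead of the fingers, and the lip edge lies ahead of it. I'll finish the push.

```bash
python3 -m jog '[{"grip":255,"travel":[0.34,1.3,0],"twist":0},{"grip":255,"travel":[0.34,1.3,0],"twist":0},{"grip":255,"travel":[0.34,1.3,0],"twist":0},{"grip":255,"travel":[0.34,1.3,0],"twist":0},{"grip":255,"travel":[0.34,1.3,0],"twist":0},{"grip":255,"travel":[0.34,1.3,0],"twist":0},{"grip":255,"travel":[0.34,1.3,0],"twist":0},{"grip":255,"travel":[0.34,1.3,0],"twist":0}]'
python3 -m jog '[{"grip":255,"travel":[0.3,1,0],"twist":0},{"grip":255,"travel":[0.1,0.3,0],"twist":0},{"grip":255,"travel":[-0.3,-1.2,0],"twist":0},{"grip":255,"travel":[0,0,4.5],"twist":0},{"grip":255,"travel":[0,0,4.5],"twist":0},{"grip":255,"travel":[-0.5,-3,3],"twist":0},{"grip":255,"travel":[-0.5,-3,3],"twist":0},{"grip":255,"travel":[0,0,0],"twist":0}]'
python3 - <<'E'
from plan import *
shot('wrist','w9');shot('scene','s9');shot('top','t9'); print(get_obs()['position'],get_obs()['tool_rot'])
for c in('wrist','scene','top'):print([(n,np.round(d['at'],4).tolist(),round(d['p'],2)) for n in('cap_a_centre','dustpan') for d in search_frame(n,c)])
E
```

```text
time: 10.15
position: [0.5668, 0.3798, 0.0305]
tool_rot: [0.131, 0.991, 0.0, 0.0]
ft_force: [-0.0, 0.1, 0.1]
grip_width: 0.0006
time: 10.95
position: [0.5588, 0.3158, 0.185]
tool_rot: [0.133, 0.991, 0.0, 0.003]
ft_force: [0.8, 0.9, 0.5]
grip_width: 0.0005
[0.55700653 0.31859025 0.18001749] [ 1.31971135e-01  9.91253327e-01 -1.85185744e-04 -6.53566293e-04]
[('cap_a_centre', [0.5794, 0.4191, 0.0194], 0.95), ('dustpan', [0.5445, 0.4596, 0.0045], 0.75)]
[('cap_a_centre', [0.5729, 0.4144, 0.0179], 0.52), ('dustpan', [0.5528, 0.4609, 0.0023], 0.98)]
[('cap_a_centre', [0.5563, -0.0168, 0.0279], 0.26), ('dustpan', [0.5337, 0.5012, 0.0012], 0.57)]
```

```bash
python3 -m jog '[{"grip":255,"travel":[-3,-2,0],"twist":-8},{"grip":255,"travel":[-3,-3,0],"twist":-8},{"grip":255,"travel":[-3,-3,0],"twist":-8},{"grip":255,"travel":[-2,-4,0],"twist":-8},{"grip":255,"travel":[-1,-4,0],"twist":-8},{"grip":255,"travel":[-0.8,-4,0],"twist":-8},{"grip":255,"travel":[0,-4,0],"twist":-8},{"grip":255,"travel":[0,-4,0],"twist":-8}]'
python3 -m jog '[{"grip":255,"travel":[0,-3,-2],"twist":-7},{"grip":255,"travel":[0,-2.9,-3],"twist":-7},{"grip":255,"travel":[0,0,-3],"twist":-7.2},{"grip":255,"travel":[0,0,0],"twist":0},{"grip":255,"travel":[0,0,0],"twist":0}]'
python3 - <<'E'
from plan import *
shot('wrist','w10');o=get_obs();print(o['position'],o['tool_rot'])
print([(np.round(d['at'],4).tolist(),round(d['p'],2)) for d in search_frame('cap_a_centre','wrist')])
E
```

```text
time: 12.2
position: [0.4293, 0.0385, 0.1804]
tool_rot: [0.638, 0.77, 0.0, -0.0]
ft_force: [0.3, -0.8, 0.2]
grip_width: 0.0006
time: 12.7
position: [0.4292, -0.0191, 0.1002]
tool_rot: [0.767, 0.642, -0.001, -0.001]
ft_force: [-0.3, -1.0, -0.8]
grip_width: 0.0003
[ 0.42980419 -0.01902531  0.10098333] [7.66599901e-01 6.42125058e-01 3.15564636e-05 3.75273756e-06]
[]
```

```bash
python3 - <<'E'
from plan import *
g=cv2.cvtColor(cv2.imread('pics/w10.png'),cv2.COLOR_BGR2GRAY)
c=cv2.HoughCircles(cv2.medianBlur(g[40:230,150:380],5),cv2.HOUGH_GRADIENT,1,20,param1=80,param2=14,minRadius=18,maxRadius=32)
o=get_obs()
for u,v,r in c[0][:5]: print(u+150,v+40,r,wworld(u+150,v+40,.014,o).round(4))
E
```

```text
256.5 140.5 24.6 [0.4434 0.0342 0.014 ]
378.5 185.5 23.5 [ 0.5436 -0.0241  0.014 ]
```

```bash
python3 -m jog '[{"grip":255,"travel":[0,0,-3],"twist":0},{"grip":255,"travel":[0,0,-2.5],"twist":0},{"grip":255,"travel":[0,0,-1.6],"twist":0},{"grip":255,"travel":[0,0,0],"twist":0},{"grip":255,"travel":[0.2,1,0],"twist":0},{"grip":255,"travel":[0.2,1.2,0],"twist":0},{"grip":255,"travel":[0.25,1.4,0],"twist":0},{"grip":255,"travel":[0.25,1.4,0],"twist":0}]'
python3 -m jog '[{"grip":255,"travel":[0.25,1.4,0],"twist":0},{"grip":255,"travel":[0.25,1.4,0],"twist":0},{"grip":255,"travel":[0.25,1.4,0],"twist":0},{"grip":255,"travel":[0.25,1.4,0],"twist":0},{"grip":255,"travel":[0.25,1.4,0],"twist":0},{"grip":255,"travel":[0.15,0.8,0],"twist":0},{"grip":255,"travel":[0,0,0],"twist":0}]'
cat > chk.py <<'E'
from plan import *
shot('wrist','wx');o=get_obs();print(o['position'])
print([(np.round(d['at'],4).tolist(),round(d['p'],2)) for d in search_frame('cap_a_centre','wrist')])
g=cv2.cvtColor(cv2.imread('pics/wx.png'),cv2.COLOR_BGR2GRAY)
c=cv2.HoughCircles(cv2.medianBlur(g[120:240,150:380],5),cv2.HOUGH_GRADIENT,1,20,param1=80,param2=14,minRadius=22,maxRadius=42)
for u,v,r in (c[0][:4] if c is not None else []): print(u+150,v+120,r,wworld(u+150,v+120,.014,o).round(4))
E
python3 chk.py
```

```text
time: 13.6
position: [0.4393, 0.0319, 0.0309]
tool_rot: [0.767, 0.641, 0.001, 0.001]
ft_force: [0.0, -0.3, -0.5]
grip_width: 0.0005
time: 14.3
position: [0.453, 0.11, 0.0305]
tool_rot: [0.767, 0.642, 0.001, 0.001]
ft_force: [-0.5, 0.2, -0.5]
grip_width: 0.0006
[0.4527682  0.10939747 0.03024812]
[]
253.5 190.5 32.9 [0.4597 0.1421 0.014 ]
```

```bash
python3 -m jog '[{"grip":255,"travel":[0.26,1.4,0],"twist":0},{"grip":255,"travel":[0.26,1.4,0],"twist":0},{"grip":255,"travel":[0.26,1.4,0],"twist":0},{"grip":255,"travel":[0.26,1.4,0],"twist":0},{"grip":255,"travel":[0.26,1.4,0],"twist":0},{"grip":255,"travel":[0.26,1.4,0],"twist":0},{"grip":255,"travel":[0.26,1.4,0],"twist":0},{"grip":255,"travel":[0.26,1.4,0],"twist":0}]'
python3 -m jog '[{"grip":255,"travel":[0.26,1.4,0],"twist":0},{"grip":255,"travel":[0.26,1.4,0],"twist":0},{"grip":255,"travel":[0.26,1.4,0],"twist":0},{"grip":255,"travel":[0.26,1.4,0],"twist":0},{"grip":255,"travel":[0.15,0.8,0],"twist":0},{"grip":255,"travel":[0,0,0],"twist":0}]'
python3 chk.py
```

```text
time: 15.2
position: [0.4734, 0.2218, 0.0295]
tool_rot: [0.768, 0.641, -0.0, -0.0]
ft_force: [-0.4, 0.3, 1.0]
grip_width: 0.0008
time: 15.8
position: [0.4857, 0.2858, 0.0296]
tool_rot: [0.767, 0.641, 0.001, 0.0]
ft_force: [0.1, 0.1, -0.2]
grip_width: 0.0003
[0.48523435 0.28500294 0.02947712]
[([0.5756, 0.4029, 0.0123], 0.71)]
253.5 189.5 32.7 [0.4924 0.3186 0.014 ]
```

```bash
python3 -m jog '[{"grip":255,"travel":[0.26,1.4,0],"twist":0},{"grip":255,"travel":[0.26,1.4,0],"twist":0},{"grip":255,"travel":[0.26,1.4,0],"twist":0},{"grip":255,"travel":[0.26,1.4,0],"twist":0},{"grip":255,"travel":[0.26,1.4,0],"twist":0},{"grip":255,"travel":[0.26,1.4,0],"twist":0},{"grip":255,"travel":[0.26,1.4,0],"twist":0},{"grip":255,"travel":[0.26,1.4,0],"twist":0}]'
python3 -m jog '[{"grip":255,"travel":[0.26,1.4,0],"twist":0},{"grip":255,"travel":[0.2,1,0],"twist":0},{"grip":255,"travel":[0.1,0.5,0],"twist":0},{"grip":255,"travel":[-0.3,-1.4,0],"twist":0},{"grip":255,"travel":[0,0,4.5],"twist":0},{"grip":255,"travel":[0,0,4.5],"twist":0},{"grip":255,"travel":[-2,-2,3],"twist":0},{"grip":255,"travel":[-2,-2,3],"twist":0}]'
python3 -m jog '[{"grip":255,"travel":[-2,-3,2],"twist":0},{"grip":255,"travel":[0,0,0],"twist":0},{"grip":255,"travel":[0,0,0],"twist":0}]'
python3 - <<'E'
from plan import *
o=get_obs();shot('wrist','w20');shot('top','t20');shot('scene','s20');print(o['position'],o['tool_rot'])
for c in('wrist','scene','top'):print([(n,np.round(d['at'],4).tolist(),round(d['p'],2)) for n in('cap_a_centre','dustpan') for d in search_frame(n,c)])
a=cv2.imread('pics/w20.png');t=cv2.imread('pics/t20.png')[150:240,135:375];s=cv2.imread('pics/s20.png')[160:340,130:370]
cv2.imwrite('pics/v20.png',np.vstack([np.hstack([cv2.resize(a,(400,300)),cv2.resize(s,(400,300))]),cv2.resize(t,(800,300),interpolation=cv2.INTER_CUBIC)]))
E
```

```text
time: 16.7
position: [0.5063, 0.3979, 0.0296]
tool_rot: [0.768, 0.641, 0.0, 0.0]
ft_force: [-0.1, -0.6, -1.1]
grip_width: 0.0007
time: 17.5
position: [0.4688, 0.3712, 0.1811]
tool_rot: [0.768, 0.641, 0.001, 0.0]
ft_force: [-0.1, 0.0, 1.2]
grip_width: 0.0003
time: 17.8
position: [0.4489, 0.3412, 0.2004]
tool_rot: [0.768, 0.64, 0.001, 0.0]
ft_force: [0.8, 0.1, 0.1]
grip_width: 0.0005
[0.44888467 0.34123466 0.20038771] [7.68012186e-01 6.40434619e-01 8.68755993e-04 1.61768846e-04]
[('cap_a_centre', [0.5784, 0.4221, 0.0153], 0.87), ('dustpan', [0.5641, 0.4485, 0.0037], 0.65)]
[('cap_a_centre', [0.5775, 0.4128, 0.0198], 0.61), ('dustpan', [0.5608, 0.4564, -0.0001], 0.87)]
[('cap_a_centre', [0.5884, 0.421, 0.0211], 0.48), ('dustpan', [0.5861, 0.4738, 0.0033], 0.97), ('dustpan', [0.56, -0.0139, 0.0284], 0.68)]
```

View pics/v20.png

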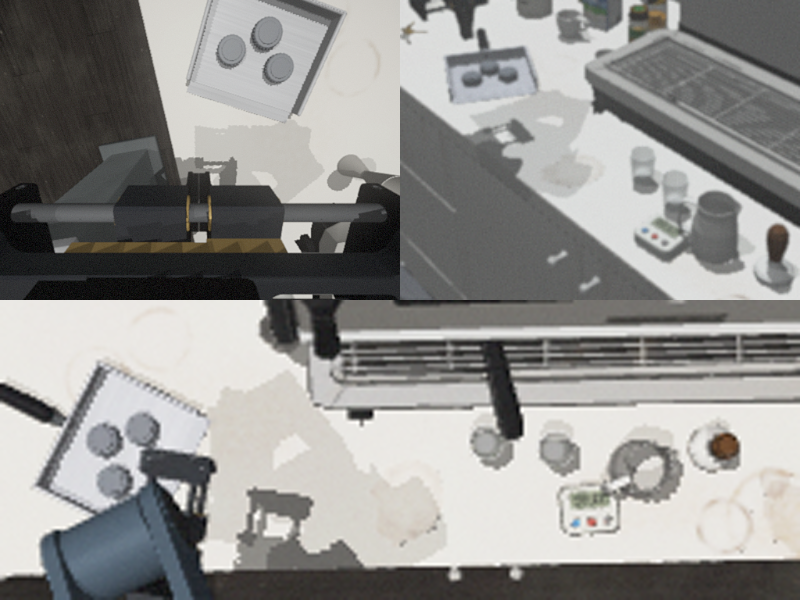

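All three caps lie on the pan floor, in the wrist panel at (266,33), (278,68) and (231,50), and the bystanders look undisturbed. One numeric check, then hand in.

```bash
python3 - <<'E'
from plan import *
o=np.array([.555,.444])
for u,v in((266,31),(278,66),(231,48)):
    p=wworld(u*1.28,v*1.28,.018)[:2]-[.003,.004]; d=p-o; print(p.round(3),'pan',(d@ex).round(3),(d@ey).round(3))
a=cv2.imread('pics/top1.png',0).astype(int);b=cv2.imread('pics/t20.png',0).astype(int)
print('bystander diff px',(abs(a-b)[180:225,275:370]>40).sum(), np.abs(get_obs()['joint_velocities']).max())
print(hand_in())
E
```

```text
[0.565 0.468] pan 0.026 0.003
[0.578 0.42 ] pan -0.009 -0.032
[0.515 0.456] pan -0.009 0.041
bystander diff px 0 0.006463161248122157
the job is handed in; nothing more can be done
None
```

I swept all three caps into the dustpan, one at a time, with the closed fingertips, and handed the job in at about 18 s of the 72 s allowed. `hand_in` gives no verdict, so success rests on my own checks.

- **Caps:** by the wrist camera, their centres are at pan x/y of about (+26, +3), (−9, −32) and (−9, +41) mm. All are at least 46 mm past the −55 mm limit and between the walls. These are estimates good to about 5 mm, and I did not measure the caps' height or speed.
- **Dustpan:** there was no clear sign that it moved, and all position readings stay within the 40 mm limit. Most later readings agree to about 10 mm. Two top-camera readings were about 30 to 50 mm off, but in the second the arm was hiding part of the pan, so I took them as detection errors.
- **Glasses, timer, tamper and milk jug:** no pixel in their area of the top view changed noticeably between start and end.
- **Jigger:** it was not in that check. I only saw that nothing came near it.
- **Robot:** it ended raised clear of everything, with its joints essentially still.

The cap detector was unreliable: it missed caps often and never found all three at once. I therefore located the caps mostly by reading pixels and fitting circles.

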